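# Put the e-bike battery on charge

## Task

Draw the battery pack out of the blue storage hood by its sides and set it down on the charger's ramp, nose towards the slot and not yet pushed home, and let go of it there. Then take it by its orange handle and push it up the ramp through the slot until it is fully home against the stop inside, and leave it resting there. Do not drop or tip the pack, and leave the bottle, dumbbell and wrench where they are.

Things in the scene. Friction and masses are not known exactly. Their poses are not given: they have to be found in the camera images.
- pack: flat grey e-bike battery pack, 0.3-0.5 kg, loose: 140 (x) x 64 (y) x 22 mm (z) plus a fin handle on top. Origin: centre of its underside; +x towards the nose (orange band round it near the nose), z up. At the start it lies on the bench, handle end inside the hood: rear 52 mm covered, front 88 mm sticking out, nose pointing out of the hood.
- pack_nose (a point): point on the pack: bottom edge of its nose, middle (pack x = +70 mm, z = 0)
- pack_handle (a point): centre of the top of the pack's orange fin handle. The fin is 32 long (pack x) x 14 mm thick (y), centred at pack x = -46 mm, and rises from the body's top (22 mm above the underside) to 40 mm. The pack drags on the ramp if pressed down while pushed; it may be carried 1 to 2 mm clear of it
- hood: blue metal storage hood, left or right of the charger, fixed to the bench, without floor, closed at the back. Outside 90 (x) x 104 (y) x 55 mm (z), inside 92 wide, 50 high. Origin on the bench in the middle of its mouth; hood at x = -90 to 0 mm, +x points out of the mouth.
- bay: charger fixed to the bench: aluminium ramp 110 mm wide rising at 8 degrees (0.14 rad) along +x, through a slot into a grey housing. Origin on the bench, middle of the ramp's foot edge, on its surface; x horizontal uphill, z up. Along the ramp from the foot: slot face (square to the ramp) at 185 mm, inner stop 263, housing back 290. The pack does not slide back by itself.
- bay_slot (a point): middle of the slot's lower edge, on the ramp, 185 mm up it. Slot 69 mm wide, 26 high; housing 131 wide, top 56 mm above the ramp. Yellow kerbs on the ramp, 4 mm high, 5 thick, from 60 to 185 mm up it; gap between them narrows from 81 to 68 mm at the slot
- bay_stop (a point): foot of the inner stop, middle, on the ramp, 263 mm up it: where the pack's nose point must arrive. Then the pack's rear 62 mm stay outside, the handle's centre 38 mm in front of the slot face
- bottle: bystander: blue drinking bottle, upright, 68 mm in diameter, 170 mm tall; origin at the centre of its underside
- dumbbell: bystander: black hex-headed dumbbell lying along its x axis, 140 mm long, 65 mm wide, 56 mm tall; origin on the bench below its middle
- wrench: bystander: steel wrench lying flat along its x axis, about 180 mm long, 7 to 10 thick; origin under its middle
There are look-alikes about, which are no part of the job. What is shaped like the pack but yellow is not meant. Of the things shaped like the hood, the blue one is meant.

How it is judged:
On the way, in this order (a step that is already met when the one before it is completed fails the run):
1. the pack is out of the hood: its centre more than 55 mm beyond the hood's mouth (horizontal distance between pack and hood above 0.055 m), for 0.1 s.
2. the pack rests on the ramp, let go of, nose uphill and no more than 40 mm into the slot (contact force between the fingers and pack below 0.1 N and contact force between pack and bay above 0.5 N and linear speed of pack below 0.02 m/s and x of pack_nose in the frame of bay between 0.09 and 0.223 m and x of pack_handle in the frame of bay below 0.12 m and angle between the x axis of pack and the x axis of bay, either way round below 0.4 rad and angle between the z axis of pack and the z axis of bay, either way round below 0.35 rad), for 0.2 s.
3. the pack is taken by the handle: fingers hold it while its nose is still short of home (contact force between the fingers and pack above 1 N and distance between pack_nose and bay_stop above 0.02 m and horizontal distance between the grasp point and pack_handle below 0.035 m), for 0.1 s.
At the end, for the whole second after the job is handed in: the pack lies in the slot on the ramp, its nose within 6 mm of the foot of the inner stop, pointing up the ramp (within 0.2 rad of the bay's level axes, of which the ramp's slope takes 0.14), at rest and released (distance between pack_nose and bay_stop below 0.006 m and angle between the x axis of pack and the x axis of bay, either way round below 0.2 rad and angle between the z axis of pack and the z axis of bay, either way round below 0.2 rad and linear speed of pack below 0.01 m/s); the robot touches nothing.
It fails at once if the pack is tipped more than 45 degrees (angle between pack's own z axis and vertical above 0.79 rad).
It fails at once if the pack is dropped (moves faster than 0.7 m/s while not held) (contact force between the fingers and pack below 0.1 N and linear speed of pack above 0.7 m/s).
It fails at once if the bottle, dumbbell or wrench is moved more than 20 mm (distance of any of bottle, dumbbell, wrench from where it was at the start of the episode above 0.02 m).
It also fails if it takes over 58 s, if anything falls off the work surface, if the arm or the gripper's body presses on something with over 40 N, if the wrist force passes 120 N, or if a joint passes its speed limit or range.

## Robot

A 6-joint arm with a two-finger parallel gripper is mounted at the origin on the work surface. World frame = base frame: x ahead of the robot, y to its left, z up, the work surface at z = 0. Lengths are in m, angles in rad, forces in N, time in s.
With the tool pointing down it reaches from about 0.25 to 0.775 m from the base axis. Payload 4 kg.
Tool frame: the origin (TCP) lies midway between the tips of the shut fingers; the grasp point (between the pads) lies 19 mm behind it; z points along the fingers, y is the line along which they close (so a half turn about z gives the same grasp; the last joint's range is limited). The gripper opens to 94 mm and grips with 3 to 60 N. Pads are 16 mm wide; open, the fingers measure 119 mm over their backs; the gripper's body (75 mm by 177 mm) begins 78 mm behind the grasp point.
Start: joints at [1.214, 0.087, 1.371, -0, 1.684, -0.103], TCP at [0.138, 0.532, 0.206] pointing down, gripper open.
Joint ranges: [-3.1, 3.1], [-0.76, 2.03], [0.27, 2.55], [-1.08, 4.22], [0.17, 2.65], [-2.57, 2.57]. Speed limits (rad/s): [2.79, 2.79, 3.14, 3.14, 3.14, 3.14].

## Interface

Orientations are given as [roll, pitch, yaw] about the fixed x, y, z axes, in that order (R = Rz(yaw) Ry(pitch) Rx(roll)).
In Python, from bench import get_obs, snapshot, close_job gives the robot as it stands. The module is installed in compiled form; this text tells all that it offers.
- The arm moves only by the tool drive_tool, never from a script. Its argument "commands" is a list of rows, each a list of 6 numbers: the shift along the tool's x, y, z in units of 0.04 m (1.0 is 0.04 m), then the turn, a rotation vector about the tool's x, y, z in units of 0.1 rad (1.0 is 0.1 rad). In form: [[dx, dy, dz, wx, wy, wz], ...]. A call has 1 to 20 rows; each row shifts and turns the commanded pose from where the row before left it, along the tool's axes as they then stand; what a row does not reach is not made up. A row lasts 1/8 s, in which the tool goes at most 62.5 mm and 10.7 degrees, less where a joint would pass 70% of its speed; a pose out of reach is approached as far as the arm can. A call with a number of a shift or a turn outside -1 to 1 is refused whole. A call with a gripper value outside its range is refused whole. "gripper" is the closure, from 0 (fully open) to 1 (shut), set as the call begins (left out, the last holds). The fingers move at their own pace and stop on an object; the grip force is fixed at half the most. Time passes only in rows, so rows that do not move let the fingers close. It gives the time, the measured TCP pose, the force, the opening and the grip force at its end, in the units of the state.
- get_obs(): the state, without advancing time (a new reading comes with each control period).
- snapshot(name): name is "side" or "top"; returns a dict with "image" (420x560x3 uint8, blue, green, red), "range_z" (420x560 float32, m along the optical axis (not along the pixel's ray), 0 where there is no reading), "fx", "fy", "cx", "cy" (pixels), "rvec" (rotation vector, rad) and "tvec" (3), from world to camera coordinates, as OpenCV has them. Camera axes: x right, y down, z forward; pixel columns grow to the right and rows downward; lengths in m; the calibration is good to about 2 mm. A picture is of the moment at which its call begins.
- close_job(): hands the job in; it is judged then, once.
The state is a dict: "time": time; "joint_positions": joint angles; "qvel": joint speeds; "joint_torque": joint torques, N m; "tool_pos": TCP position; "ee_rot": TCP orientation; "wrist_force": force on the tool from outside, world axes, zero at the start; "wrist_torque": the same for the moment, N m; "width": finger opening in m; "finger_force": force on a finger pad.
Only numpy, scipy, OpenCV 4.12 (cv2) and the standard library are available. Lean on these libraries where they do the work, as an engineer would, in place of code of your own. Each camera call takes 0.05 s, during which the arm holds its last target. There are 200 camera calls.

## Working session

There is one attempt and no reset: what is moved stays moved. The work goes in short steps, Python scripts to look and compute and a tool call to move; the robot and the scene stay as the last step left them, time stands still between calls to the robot, and variables do not carry over. Pictures are saved under pics/ and viewed, at most 10 in all, crops included, and the job is handed in when it is done.

Besides the shell and the picture viewer there is one more tool, called after "Request:" as name(argument=value, ...) on one line, values as JSON. drive_tool: Moves the arm, as the interface text tells. Its arguments: {"type":"object","properties":{"commands":{"type":"array"},"gripper":{"type":"number"}},"required":["commands"]}

```bash
mkdir -p pics; cat > h.py <<'E'
import numpy as np,cv2
from bench import get_obs,snapshot,close_job
def snap(n,f):
    s=snapshot(n); cv2.imwrite(f'pics/{f}.png',s['image']); np.save(f'{f}.npy',s,allow_pickle=True); return s
def load(f): return np.load(f'{f}.npy',allow_pickle=True).item()
def pts(s):
    R=cv2.Rodrigues(np.array(s['rvec'],float))[0];t=np.array(s['tvec'],float).ravel()
    v,u=np.mgrid[:420,:560];z=s['range_z'];c=np.stack([(u-s['cx'])/s['fx']*z,(v-s['cy'])/s['fy']*z,z],-1)
    P=(c-t)@R; P[z==0]=np.nan; return P
def onz(s,u,v,z):
    R=cv2.Rodrigues(np.array(s['rvec'],float))[0];t=np.array(s['tvec'],float).ravel()
    d=R.T@np.array([(u-s['cx'])/s['fx'],(v-s['cy'])/s['fy'],1]);o=-R.T@t
    return o+d*(z-o[2])/d[2]
E
python3 - <<'E'
from h import *
print(get_obs())
a=snap('top','t0');b=snap('side','s0')
cv2.imwrite('pics/both.png',cv2.resize(np.hstack([a['image'],b['image']]),(800,300)))
for s in(a,b):
  R=cv2.Rodrigues(np.array(s['rvec'],float))[0];print(-R.T@np.array(s['tvec']).ravel(),R[2],s['fx'])
E
```

```text
{'time': 0.0, 'joint_positions': array([ 1.21389553e+00,  8.79712671e-02,  1.37219280e+00, -1.60315054e-05,
        1.68355340e+00, -1.03103774e-01]), 'qvel': array([-4.58300042e-04,  3.57495745e-04, -3.19579408e-04, -1.25263041e-03,
       -5.38374381e-05, -5.00562309e-04]), 'joint_torque': array([-2.28926720e-04, -3.40177917e+01, -3.02431226e+01,  7.18499604e-02,
        3.28727940e-02, -1.55641137e-04]), 'tool_pos': array([0.13792664, 0.53189574, 0.20432642]), 'ee_rot': array([-3.13947748e+00, -2.02839440e-04,  2.88779363e+00]), 'wrist_force': array([-1.14704703, -0.51823298,  0.16071552]), 'wrist_torque': array([ 0.017654  , -0.02043518,  0.01485717]), 'finger_force': 0.0, 'width': 0.09395506085661771}
[0.34814416 0.01848867 1.09097853] [ 0.18965924 -0.0158559  -0.98172194] 442.5440434221043
[0.43986592 0.68357813 0.77123544] [ 0.130211   -0.67955555 -0.721976  ] 394.67588940194435
```

View pics/t0.png

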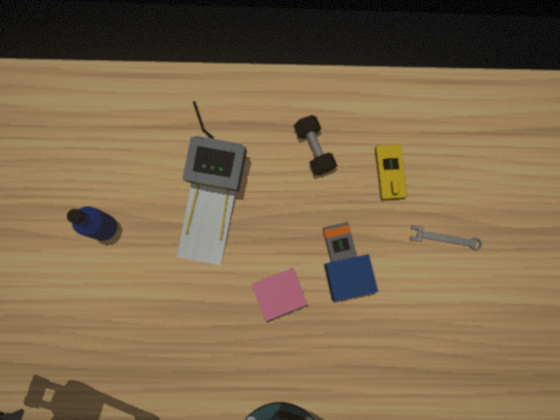

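View pics/s0.png

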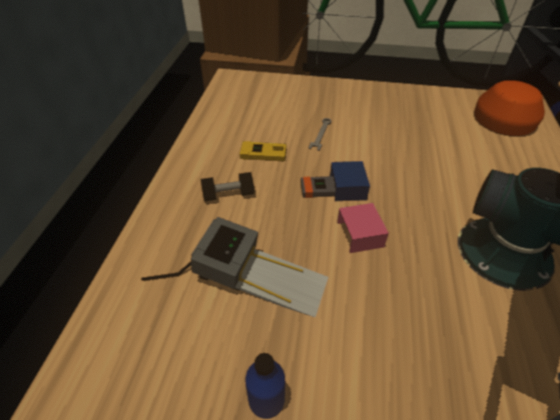

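The top view shows the blue hood at (352,278) with the grey, orange-banded pack sticking out of it at (340,243). The look-alikes are the pink hood at (280,295) and the yellow pack at (391,172), so the blue hood and grey pack are the ones meant. The charger has its housing at (215,163) and its ramp foot near (200,262). I'll confirm this in one enlarged crop while measuring.

```bash
python3 - <<'E'
from h import *
s=load('t0');P=pts(s);im=s['image']
a=cv2.resize(im[130:275,165:265],None,fx=4,fy=4,interpolation=cv2.INTER_CUBIC)
b=cv2.resize(im[215:310,310:390],None,fx=5,fy=5,interpolation=cv2.INTER_CUBIC)
b=cv2.copyMakeBorder(b,0,a.shape[0]-b.shape[0],0,0,cv2.BORDER_CONSTANT)
cv2.imwrite('pics/c1.png',np.clip(np.hstack([a,b])*1.6,0,255).astype('uint8'))
z=P[...,2]
def rect(m,n):
    q=P[m][:,:2].astype('float32'); 
    k=cv2.connectedComponents(m.astype('uint8'))[1]; c=np.bincount(k[m]).argmax(); q=P[k==c]
    r=cv2.minAreaRect(q[:,:2].astype('float32'));print(n,len(q),r,'z',np.median(q[:,2]))
v,u=np.mgrid[:420,:560]
def box(u0,u1,v0,v1): return (u>u0)&(u<u1)&(v>v0)&(v<v1)
print('bench z',np.nanmedian(z[box(120,160,250,300)]))
rect(box(310,390,215,310)&(z>.048),'hoodtop')
rect(box(315,365,215,268)&(z>.014)&(z<.03),'packtop')
m=box(175,245,185,262)&(z>.003)&(z<.04)
rect(m,'ramp'); 
q=P[m];A=np.c_[q[:,:2],np.ones(len(q))]
for _ in range(4):
    c=np.linalg.lstsq(A,q[:,2],rcond=None)[0];r=abs(A@c-q[:,2]);k=r<.003;A,q=A[k],q[k]
print('plane',c,'slope',np.hypot(*c[:2]),'dir',np.arctan2(c[1],c[0]))
rect(box(175,255,130,200)&(z>.06),'housing')
E
```

```text
bench z 0.0003316472966197215
hoodtop 1754 ((0.3878971338272095, -0.16306252777576447), (0.08993211388587952, 0.10501215606927872), 12.788093566894531) z 0.054522254104957694
packtop 933 ((0.47449761629104614, -0.14081086218357086), (0.08682159334421158, 0.06518110632896423), 13.641526222229004) z 0.021624785984850788
ramp 2937 ((0.5166769623756409, 0.18333065509796143), (0.12710382044315338, 0.17607450485229492), 81.57435607910156) z 0.014715669811607508
plane [ 0.13228911 -0.01827615 -0.05143359] slope 0.13354559470262592 dir -0.13728410003003486
housing 2621 ((0.650230884552002, 0.16352906823158264), (0.13127018511295319, 0.10903520882129669), 80.39518737792969) z 0.0898730434768845
```

View pics/c1.png

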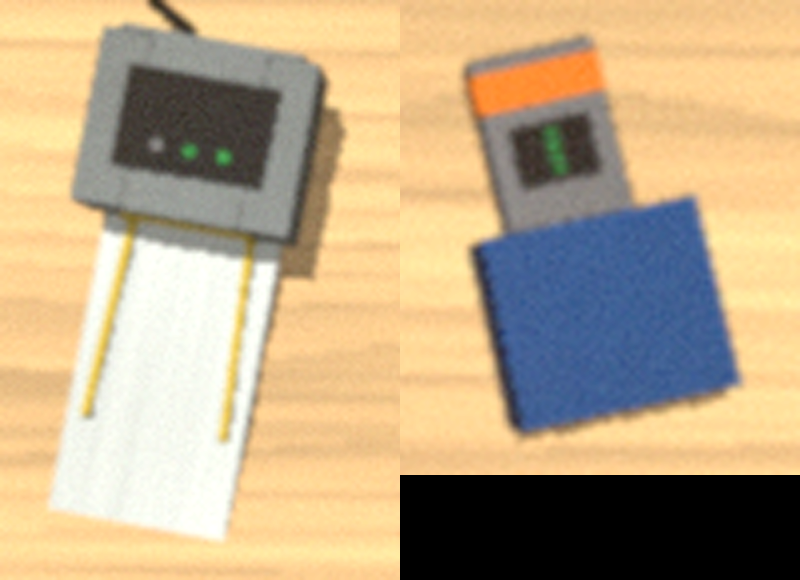

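The crop confirms it: the blue hood holds the grey pack with the orange band (nose up in the image), and the kerb feet are at crop (87,415) and (224,440). Next I'll refine the bay pose.

```bash
python3 - <<'E'
from h import *
from scipy.optimize import least_squares
s=load('t0');P=pts(s);z=P[...,2]
c=lambda x,y:(165+x/4-.375,130+y/4-.375)
for n,p,h in [('fl',(50,511),0),('fr',(226,541),0),('kl',(87,417),.008),('kr',(224,442),.008)]:
    print(n,onz(s,*c(*p),h)[:2])
# height above the 8deg ramp; housing top points -> rect; both cameras
for f in('t0','s0'):
    P=pts(load(f)).reshape(-1,3)
    P=P[(abs(P[:,0]-.58)<.2)&(abs(P[:,1]-.18)<.12)]
    th=-.15
    for it in range(4):
        F=np.array([.43,.198]);ux=np.array([np.cos(th),np.sin(th)]);uy=np.array([-ux[1],ux[0]])
        a=(P[:,:2]-F)@ux;h=P[:,2]*np.cos(.14)-a*np.sin(.14)
        q=P[(h>.050)&(h<.062)]
        r=cv2.minAreaRect(q[:,:2].astype('float32'))
        th=np.radians(r[2]-90 if r[2]>45 else r[2])
    print(f,r,th,len(q),np.median(h[(h>.05)&(h<.062)]))
    k=(abs(h)<.02)&(P[:,2]>.006)&(a<.17)
    A=np.c_[P[k][:,:2],np.ones(k.sum())];Z=P[k][:,2]
    o=least_squares(lambda t:Z-(t[2]+np.tan(.1396)*(A[:,0]*np.cos(t[0])+A[:,1]*np.sin(t[0])))+0*t[1],[-.15,0,-.06],loss='soft_l1',f_scale=.001)
    print('ramp dir',o.x,'foot along',-o.x[2]/np.tan(.1396))
E
```

```text
fl [0.43224172 0.25622774]
fr [0.41548069 0.14808919]
kl [0.48943125 0.23516774]
kr [0.47526464 0.15068999]
t0 ((0.6501097679138184, 0.1637011170387268), (0.13106761872768402, 0.10911781340837479), 80.20767211914062) -0.1709083629558351 2484 0.05750645414306234
ramp dir [-0.14208507 -0.00794104 -0.05443759] foot along 0.3874176057417656
s0 ((0.6520981788635254, 0.16403710842132568), (0.13320276141166687, 0.10837520658969879), 80.09502410888672) -0.1728744416305861 2457 0.05750931640827654
ramp dir [-0.20214347  0.         -0.05245111] foot along 0.3732804136948712
```

```bash
cat >> h.py <<'E'
from scipy.spatial.transform import Rotation as Ro
def go(p,yaw,pitch=0):
    """units for the moves: turn first, then shift. pitch>0: tool tilted as needed for nose-up ramp, yaw = pack x direction"""
    o=get_obs();R0=Ro.from_euler('xyz',o['ee_rot'])
    up=np.array([-np.sin(pitch)*np.cos(yaw),-np.sin(pitch)*np.sin(yaw),np.cos(pitch)])
    fx=np.array([np.cos(pitch)*np.cos(yaw),np.cos(pitch)*np.sin(yaw),np.sin(pitch)])
    X,Z=-fx,-up;Y=np.cross(Z,X);R1=Ro.from_matrix(np.c_[X,Y,Z])
    w=(R0.inv()*R1).as_rotvec();d=R1.inv().apply(np.array(p)-o['tool_pos'])
    print('t',round(o['time'],2),'pos',o['tool_pos'].round(4),'j',o['joint_positions'].round(2),'turn',(w/.1).round(2),'shift',(d/.04).round(2))
E
python3 -c "
from h import *
go([.461,-.144,.13],.235)"
```

```text
t 0.1 pos [0.1379 0.5319 0.2044] j [ 1.21  0.09  1.37 -0.    1.68 -0.1 ] turn [-0.02 -0.01 -4.89] shift [ -3.92 -18.31   1.86]
```

Request:
drive_tool(commands=[[0,0,0,0,0,-0.98],[0,0,0,0,0,-0.98],[0,0,0,0,0,-0.98],[0,0,0,0,0,-0.98],[0,0,0,0,0,-0.97]], gripper=0)

```text
time: 0.72
tool_pos: [0.138, 0.5321, 0.2048]
ee_rot: [-3.141, -0.001, -2.903]
wrist_force: [-0.0, -0.6, -0.1]
width: 0.0941
finger_force: 0.0
```

Request:
drive_tool(commands=[[-0.2,-0.95,0.1,0,0,0],[-0.2,-0.95,0.1,0,0,0],[-0.2,-0.95,0.1,0,0,0],[-0.2,-0.95,0.1,0,0,0],[-0.2,-0.95,0.1,0,0,0],[-0.2,-0.95,0.1,0,0,0],[-0.2,-0.95,0.1,0,0,0],[-0.2,-0.95,0.1,0,0,0],[-0.2,-0.95,0.1,0,0,0],[-0.2,-0.95,0.1,0,0,0],[-0.2,-0.95,0.1,0,0,0],[-0.2,-0.95,0.1,0,0,0],[-0.2,-0.95,0.1,0,0,0],[-0.2,-0.95,0.1,0,0,0],[-0.2,-0.95,0.1,0,0,0],[-0.2,-0.95,0.1,0,0,0],[-0.2,-0.95,0.1,0,0,0],[-0.2,-0.95,0.1,0,0,0],[-0.2,-0.95,0.06,0,0,0],[0,0,0,0,0,0]])

```text
time: 3.22
tool_pos: [0.4542, -0.136, 0.13]
ee_rot: [3.141, -0.002, -2.909]
wrist_force: [-0.1, -0.4, -0.6]
width: 0.0939
finger_force: 0.0
```

```bash
python3 -c "
from h import *
s=snap('side','s1');cv2.imwrite('pics/c2.png',cv2.resize(s['image'][60:270,230:510],(800,600)))
go([.461,-.144,.008],.235)"
```

```text
t 3.27 pos [ 0.4538 -0.1347  0.1302] j [-0.41 -0.06  1.66  0.    1.53 -2.21] turn [ 0.02 -0.02 -0.02] shift [-0.12 -0.27  3.05]
```

View pics/c2.png

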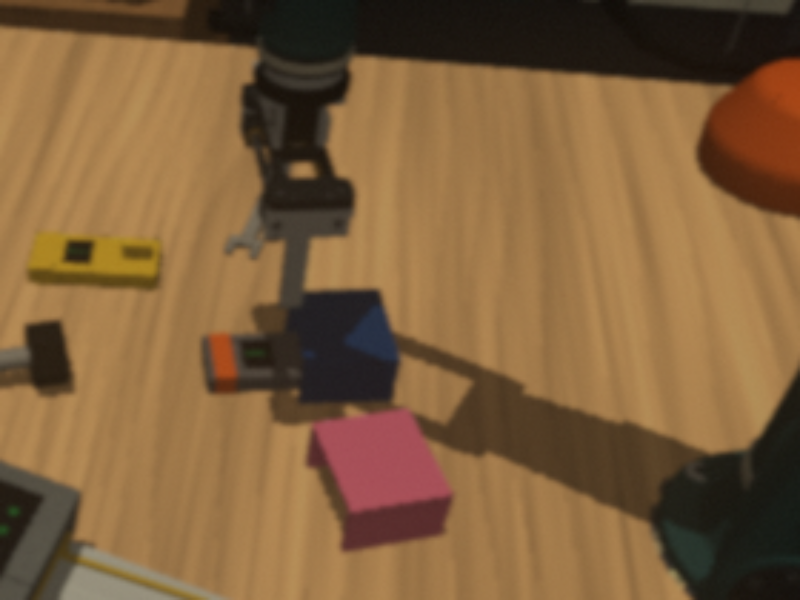

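The gripper stands above the pack beside the hood mouth (pack nose at crop (210,360), finger at (290,280)), and nothing is in the way. I'll correct the position and descend.

Request:
drive_tool(commands=[[-0.12,-0.25,0,0,0,0],[0,0,0,0,0,0],[0,0,0.6,0,0,0],[0,0,0.6,0,0,0],[0,0,0.6,0,0,0],[0,0,0.6,0,0,0],[0,0,0.4,0,0,0],[0,0,0.2,0,0,0],[0,0,0,0,0,0]])

```text
time: 4.4
tool_pos: [0.4611, -0.1427, 0.011]
ee_rot: [3.141, -0.0, -2.906]
wrist_force: [-0.6, 0.7, 0.3]
width: 0.0942
finger_force: 0.0
```

```bash
python3 -c "
from h import *
go([.461,-.144,.008],.235);print(get_obs()['wrist_force'])"
```

```text
t 4.4 pos [ 0.4611 -0.1427  0.011 ] j [-0.42  0.06  1.79  0.    1.28 -2.22] turn [ 0. -0.  0.] shift [ 0.01 -0.03  0.07]
[-0.56557991  0.70427049  0.32475517]
```

Request:
drive_tool(commands=[[0,0,0.07,0,0,0],[0,0,0,0,0,0],[0,0,0,0,0,0],[0,0,0,0,0,0],[0,0,0,0,0,0],[0,0,0,0,0,0]], gripper=1)

```text
time: 5.15
tool_pos: [0.4616, -0.1433, 0.0086]
ee_rot: [-3.141, 0.001, -2.906]
wrist_force: [0.1, -1.5, 1.3]
width: 0.0635
finger_force: 30.0
```

```bash
python3 -c "
from h import *
o=get_obs();print({k:o[k] for k in('time','tool_pos','wrist_force','width','finger_force')})"
```

```text
{'time': 5.15, 'tool_pos': array([ 0.46155001, -0.14332145,  0.00864233]), 'wrist_force': array([ 0.10544421, -1.53170567,  1.3418732 ]), 'width': 0.06349366953945579, 'finger_force': 29.996055364608765}
```

Request:
drive_tool(commands=[[0,0,-0.08,0,0,0],[-0.3,0,0,0,0,0],[-0.4,0,0,0,0,0],[-0.4,0,0,0,0,0],[-0.4,0,0,0,0,0],[-0.15,0,-0.1,0,0,0],[0,0,-0.4,0,0,0],[0,0,-0.6,0,0,0],[0,0,-0.6,0,0,0],[0,0,-0.6,0,0,0],[0,0,-0.6,0,0,0],[0,0,0,0,0,0]])

```text
time: 6.65
tool_pos: [0.5268, -0.1284, 0.1313]
ee_rot: [-3.138, 0.006, -2.907]
wrist_force: [0.0, -0.0, -4.7]
width: 0.0636
finger_force: 30.0
```

```bash
python3 - <<'E'
from h import *
o=get_obs();print(o['width'],o['finger_force'],o['wrist_force'])
s=snap('side','s2');t=snap('top','t2')
i=cv2.resize(s['image'][90:300,200:480],(533,400));j=cv2.resize(t['image'][120:320,280:400],(240,400))
cv2.imwrite('pics/c3.png',np.hstack([i,j]))
# TCP goal above the ramp: pack centre 85 mm up, grip at pack +12, tip 8.5 above underside
yaw,f=-.168,np.array([.4255,.202]);a=.14
def tcp(c,px,hz,lift):
    s=c+px;u=np.array([np.cos(yaw),np.sin(yaw)]);h=hz+lift
    return np.r_[f+u*(s*np.cos(a)-h*np.sin(a)),s*np.sin(a)+h*np.cos(a)]
p=tcp(.085,.012,.0085,.06);print(p);go(p,yaw,a)
E
```

```text
0.06357341908641448 29.993041455745697 [ 0.03086766 -0.03175627 -4.70320785]
[0.51077454 0.18753756 0.08136548]
t 6.75 pos [ 0.525  -0.1276  0.1276] j [-0.34  0.09  1.52  0.    1.53 -2.15] turn [ 0.28 -1.38  4.02] shift [1.81 7.71 0.91]
```

View pics/c3.png

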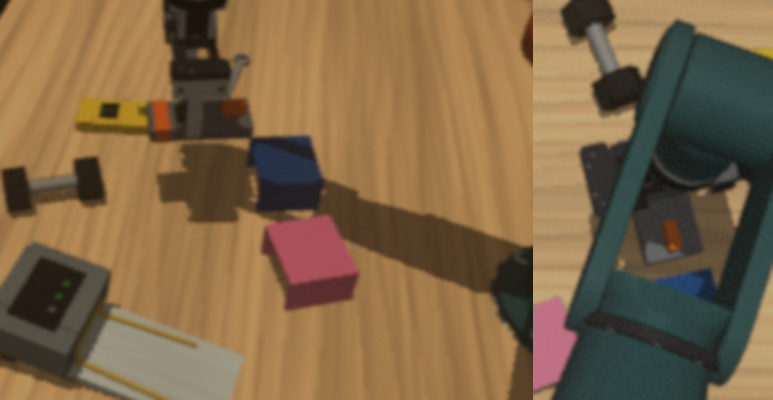

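The pack hangs level in the fingers (side crop (200,118)), clear of the hood, with its handle to the rear. Next I'll turn it and carry it over the ramp.

Request:
drive_tool(commands=[[0,0,0,0.06,-0.28,0.8],[0,0,0,0.06,-0.28,0.8],[0,0,0,0.06,-0.28,0.8],[0,0,0,0.06,-0.27,0.8],[0,0,0,0.04,-0.27,0.82],[0.18,0.77,0.07,0,0,0],[0.18,0.77,0.07,0,0,0],[0.18,0.77,0.07,0,0,0],[0.18,0.77,0.07,0,0,0],[0.18,0.77,0.07,0,0,0],[0.18,0.77,0.07,0,0,0],[0.18,0.77,0.07,0,0,0],[0.18,0.77,0.07,0,0,0],[0.18,0.77,0.07,0,0,0],[0.19,0.78,0.07,0,0,0],[0,0,0,0,0,0],[0,0,0,0,0,0]])

```text
time: 8.88
tool_pos: [0.509, 0.1872, 0.0885]
ee_rot: [-3.14, 0.138, 2.975]
wrist_force: [0.1, -0.0, -3.2]
width: 0.0635
finger_force: 30.0
```

```bash
cat >> h.py <<'E'
yaw,f,a=-.168,np.array([.4255,.202]),.14
def tcp(c,px,hz,lift):
    s=c+px;u=np.array([np.cos(yaw),np.sin(yaw)]);h=hz+lift
    return np.r_[f+u*(s*np.cos(a)-h*np.sin(a)),s*np.sin(a)+h*np.cos(a)]
E
python3 - <<'E'
from h import *
s=snap('side','s3')
cv2.imwrite('pics/c4.png',cv2.resize(s['image'][150:330,160:400],(800,600)))
go(tcp(.085,.012,.0085,.006),yaw,a)
E
```

```text
t 8.93 pos [0.5093 0.187  0.0889] j [ 0.29  0.03  1.67 -0.06  1.32 -1.1 ] turn [-0.01 -0.01  0.  ] shift [-0.01  0.02  1.54]
```

View pics/c4.png

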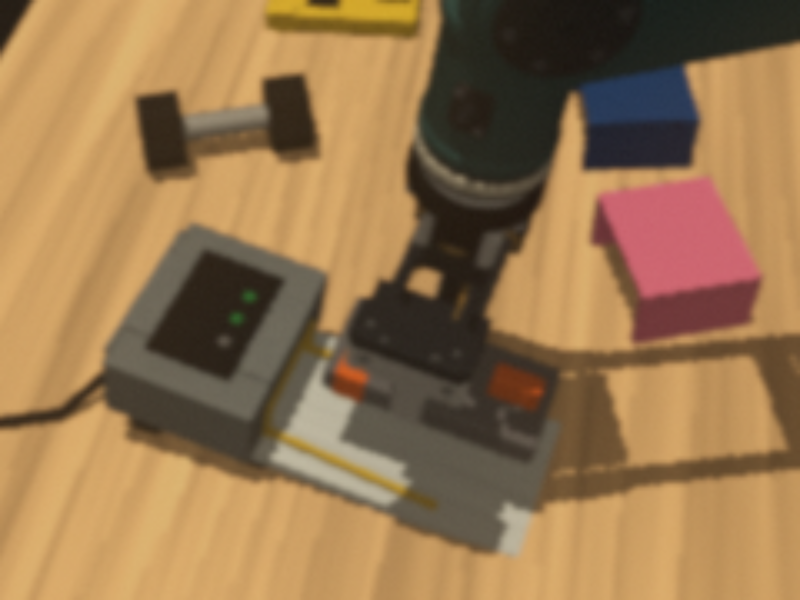

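The pack is over the ramp, parallel to it, with its orange-banded nose (crop (345,380)) facing the slot. I'll lower it gently now.

Request:
drive_tool(commands=[[0,0.02,0.5,0,0,0],[0,0,0.5,0,0,0],[0,0,0.4,0,0,0],[0,0,0.14,0,0,0],[0,0,0,0,0,0],[0,0,0.05,0,0,0],[0,0,0,0,0,0]])

```text
time: 9.8
tool_pos: [0.5191, 0.1874, 0.0274]
ee_rot: [3.14, 0.141, 2.974]
wrist_force: [0.3, 0.1, -3.9]
width: 0.0637
finger_force: 30.0
```

Request:
drive_tool(commands=[[0,0,0.05,0,0,0],[0,0,0,0,0,0]])

```text
time: 10.05
tool_pos: [0.519, 0.1872, 0.0248]
ee_rot: [3.141, 0.14, 2.974]
wrist_force: [1.0, 1.0, -4.3]
width: 0.0638
finger_force: 30.0
```

Request:
drive_tool(commands=[[0,0,0.04,0,0,0],[0,0,0,0,0,0]])

```text
time: 10.3
tool_pos: [0.5191, 0.1871, 0.0231]
ee_rot: [3.141, 0.14, 2.974]
wrist_force: [0.2, -0.2, -3.9]
width: 0.0635
finger_force: 30.0
```

Request:
drive_tool(commands=[[0,0,0.03,0,0,0],[0,0,0,0,0,0]])

```text
time: 10.55
tool_pos: [0.5195, 0.1872, 0.0222]
ee_rot: [3.141, 0.14, 2.974]
wrist_force: [-0.1, -0.0, -3.3]
width: 0.064
finger_force: 30.0
```

Request:
drive_tool(commands=[[0,0,0.03,0,0,0],[0,0,0,0,0,0]])

```text
time: 10.8
tool_pos: [0.5196, 0.1872, 0.0222]
ee_rot: [3.141, 0.14, 2.974]
wrist_force: [-5.0, -0.6, 4.6]
width: 0.0638
finger_force: 30.0
```

Request:
drive_tool(commands=[[0,0,0.02,0,0,0],[0,0,0,0,0,0]])

```text
time: 11.05
tool_pos: [0.5196, 0.1872, 0.0222]
ee_rot: [3.141, 0.14, 2.974]
wrist_force: [-7.0, -0.1, 9.2]
width: 0.0636
finger_force: 30.0
```

Request:
drive_tool(commands=[[0,0,-0.03,0,0,0],[0,0,0,0,0,0],[0,0,0,0,0,0],[0,0,0,0,0,0],[0,0,0,0,0,0],[0,0,0,0,0,0]], gripper=0)

```text
time: 11.8
tool_pos: [0.5195, 0.1871, 0.0212]
ee_rot: [3.141, 0.14, 2.974]
wrist_force: [1.0, -0.6, 0.6]
width: 0.0937
finger_force: 0.0
```

Request:
drive_tool(commands=[[0,0,-0.5,0,0,0],[0,0,-1,0,0,0],[0,0,-1,0,0,0],[0.7,0,0,0,0,0],[0.75,0,0,0,0,0],[0,0,0,0,0,0]])

```text
time: 12.55
tool_pos: [0.4478, 0.1992, 0.112]
ee_rot: [3.141, 0.14, 2.976]
wrist_force: [0.5, -0.1, 0.4]
width: 0.0939
finger_force: 0.0
```

```bash
python3 - <<'E'
from h import *
s=snap('side','s4');t=snap('top','t4')
i=cv2.resize(s['image'][200:320,180:340],(533,400),interpolation=cv2.INTER_CUBIC);j=cv2.resize(t['image'][130:280,160:260],(267,400))
cv2.imwrite('pics/c5.png',np.clip(np.hstack([i,j])*1.4,0,255).astype('uint8'))
go(tcp(.085,-.046,.024,.04),yaw,a);print(get_obs()['width'])
u=np.array([np.cos(yaw),np.sin(yaw)]);n=np.array([-u[1],u[0]])
# orange fin top and pack top in bay coordinates
for nm,S in(('side',s),('top',t)):
    P=pts(S);hsv=cv2.cvtColor(S['image'],cv2.COLOR_BGR2HSV)
    d=P[...,:2]-f;x=d@u;y=d@n;sr=x*np.cos(a)+P[...,2]*np.sin(a);h=P[...,2]*np.cos(a)-x*np.sin(a)
    orr=(hsv[...,0]<14)&(hsv[...,1]>150)&(abs(y)<.05)&(sr>0)&(sr<.2)
    for lab,m in(('fin',orr&(h>.033)&(h<.046)),('band',orr&(h<.028)&(h>.01)),('top',(h>.017)&(h<.027)&(abs(y)<.05)&(sr>0)&(sr<.18))):
        if m.sum()>5:
            q=np.c_[sr[m],y[m]].astype('float32');print(nm,lab,m.sum(),cv2.minAreaRect(q),'h',np.median(h[m]),np.percentile(q,[2,98],axis=0).round(4).tolist())
E
```

```text
t 12.65 pos [0.4497 0.199  0.1125] j [ 0.35 -0.1   1.75 -0.07  1.37 -1.04] turn [0.01 0.01 0.01] shift [ 0.02 -0.03  1.1 ]
0.09403451838984411
side fin 32 ((0.03958636522293091, 0.0028348565101623535), (0.014021754264831543, 0.031407564878463745), 87.01615142822266) h 0.03869310532634864 [[0.0241, -0.003], [0.055, 0.0098]]
side band 262 ((0.08515442907810211, 0.0027960091829299927), (0.0647311732172966, 0.1255824863910675), 89.69232177734375) h 0.022375247028351898 [[0.0338, -0.0281], [0.1473, 0.0343]]
side top 1423 ((0.08593984693288803, 0.0018161162734031677), (0.06715956330299377, 0.14048539102077484), 89.42555236816406) h 0.02206738788249549 [[0.0188, -0.0281], [0.1528, 0.0336]]
top band 199 ((0.136229008436203, 0.00046424195170402527), (0.01853288523852825, 0.06280291080474854), 0.5038274526596069) h 0.022692950683836095 [[0.1272, -0.03], [0.1451, 0.0309]]
top top 1027 ((0.10544286668300629, 0.0007068850100040436), (0.09718260914087296, 0.06487581133842468), 0.8998172283172607) h 0.02234531269876947 [[0.0606, -0.03], [0.1518, 0.0316]]
```

View pics/c5.png

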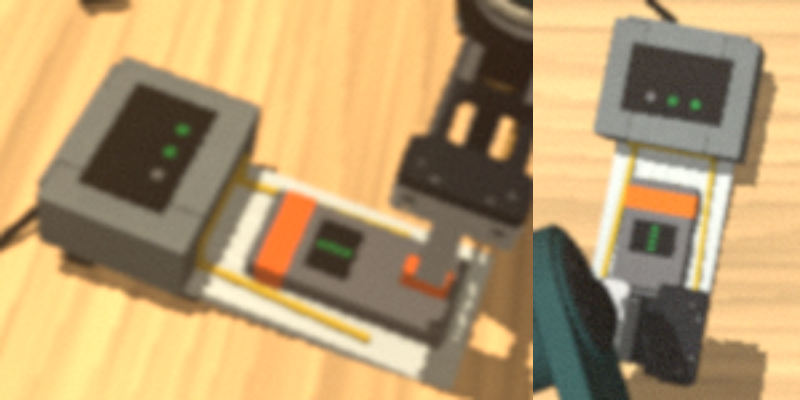

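The pack rests on the ramp between the kerbs (side crop: nose (265,255), fin (425,275)), let go, with its nose short of the slot. I'll check its lateral position against the kerbs and housing in the same pictures.

```bash
python3 - <<'E'
from h import *
u=np.array([np.cos(yaw),np.sin(yaw)]);n=np.array([-u[1],u[0]])
for nm in('s4','t4','t0','s0'):
    S=load(nm);P=pts(S);hsv=cv2.cvtColor(S['image'],cv2.COLOR_BGR2HSV)
    d=P[...,:2]-f;x=d@u;y=d@n;sr=x*np.cos(a)+P[...,2]*np.sin(a);h=P[...,2]*np.cos(a)-x*np.sin(a)
    m=(h>.05)&(h<.065)&(abs(y)<.09)&(sr>.175)&(sr<.3)
    # housing mid-line: per sr-slice mid of y extents
    c=[]
    for s0 in np.arange(.195,.28,.008):
        k=m&(sr>=s0)&(sr<s0+.008);c.append((s0+.004,(np.percentile(y[k],1)+np.percentile(y[k],99))/2))
    print(nm,'housing mid fit',np.polyfit(*np.array(c).T,1).round(4),'mean',np.mean([b for _,b in c]).round(4),'sr',np.percentile(sr[m],[1,99]).round(4))
    yl=(hsv[...,0]>17)&(hsv[...,0]<32)&(hsv[...,1]>165)&(abs(h)<.012)&(sr>.07)&(sr<.175)&(abs(y)<.055)
    for sg in(1,-1):
        k=yl&(y*sg>0.02)
        if k.sum()>10: print('  kerb',sg,k.sum(),np.polyval(np.polyfit(sr[k],y[k],1),[.08,.17]).round(4))
    if nm[1]=='4':
        m=(h>.017)&(h<.027)&(abs(y)<.045)&(sr>.07)&(sr<.15);c=[]
        for s0 in np.arange(.075,.145,.008):
            k=m&(sr>=s0)&(sr<s0+.008);c.append((s0,(np.percentile(y[k],2)+np.percentile(y[k],98))/2))
        print('  pack mid',np.polyfit(*np.array(c).T,1).round(4),np.mean([b for _,b in c]).round(4))
E
```

```text
s4 housing mid fit [0.0037 0.0009] mean 0.0017 sr [0.1859 0.2929]
  kerb 1 45 [0.0428 0.0371]
  pack mid [-0.0065  0.0034] 0.0027
t4 housing mid fit [-0.0124  0.0023] mean -0.0006 sr [0.1841 0.2907]
  kerb 1 14 [0.0421 0.0367]
  pack mid [0.0069 0.    ] 0.0008
t0 housing mid fit [-0.0049  0.0004] mean -0.0008 sr [0.1843 0.2908]
s0 housing mid fit [-0.0043  0.0026] mean 0.0016 sr [0.1859 0.2928]
  kerb 1 37 [0.0426 0.0381]
  kerb -1 30 [-0.0409 -0.0366]
```

Request:
drive_tool(commands=[[0,-0.03,0.5,0,0,0],[0,0,0.6,0,0,0],[0,0,0.5,0,0,0],[0,0,0.3,0,0,0],[0,0,0.1,0,0,0],[0,0,0,0,0,0],[0,0,0,0,0,0]])

```text
time: 13.52
tool_pos: [0.4607, 0.1962, 0.034]
ee_rot: [3.14, 0.142, 2.974]
wrist_force: [0.3, 0.1, -0.8]
width: 0.0939
finger_force: 0.0
```

```bash
python3 -c "
from h import *
go(tcp(.085,-.046,.026,0),yaw,a)"
```

```text
t 13.53 pos [0.4607 0.1962 0.034 ] j [ 0.34 -0.01  1.83 -0.07  1.2  -1.05] turn [0.02 0.02 0.01] shift [ 0.03 -0.    0.07]
```

Request:
drive_tool(commands=[[0,0,0.05,0,0,0],[0,0,0,0,0,0],[0,0,0,0,0,0],[0,0,0,0,0,0],[0,0,0,0,0,0],[0,0,0,0,0,0],[0,0,0,0,0,0],[0,0,0,0,0,0],[0,0,0,0,0,0],[0,0,0,0,0,0]], gripper=1)

```text
time: 14.78
tool_pos: [0.4602, 0.1962, 0.031]
ee_rot: [3.141, 0.14, 2.974]
wrist_force: [-0.1, 1.5, -0.8]
width: 0.0135
finger_force: 30.0
```

```bash
python3 -c "
from h import *
go(tcp(.085,-.046,.026,.0015),yaw,a);go(tcp(.193,-.046,.026,.0015),yaw,a)"
```

```text
t 14.78 pos [0.4602 0.1962 0.031 ] j [ 0.34 -0.    1.83 -0.07  1.19 -1.05] turn [0.01 0.   0.01] shift [ 0.   -0.   -0.04]
t 14.78 pos [0.4602 0.1962 0.031 ] j [ 0.34 -0.    1.83 -0.07  1.19 -1.05] turn [0.01 0.   0.01] shift [-2.7  -0.   -0.04]
```

Request:
drive_tool(commands=[[0,0,-0.04,0,0,0],[-0.2,0,0,0,0,0],[-0.25,0,0,0,0,0],[-0.25,0,0,0,0,0],[-0.2,0,0,0,0,0],[0,0,0,0,0,0]])

```text
time: 15.52
tool_pos: [0.496, 0.1897, 0.0377]
ee_rot: [3.141, 0.14, 2.973]
wrist_force: [0.2, -0.4, -3.7]
width: 0.0138
finger_force: 30.0
```

```bash
python3 - <<'E'
from h import *
S=snap('side','s5')
cv2.imwrite('pics/c6.png',np.clip(cv2.resize(S['image'][200:320,180:340],(800,600),interpolation=cv2.INTER_CUBIC)*1.4,0,255).astype('uint8'))
go(tcp(.193,-.046,.026,.0015),yaw,a)
E
```

```text
t 15.57 pos [0.4953 0.1898 0.0375] j [ 0.3   0.05  1.76 -0.07  1.21 -1.08] turn [ 0. -0.  0.] shift [-1.79  0.01 -0.01]
```

View pics/c6.png

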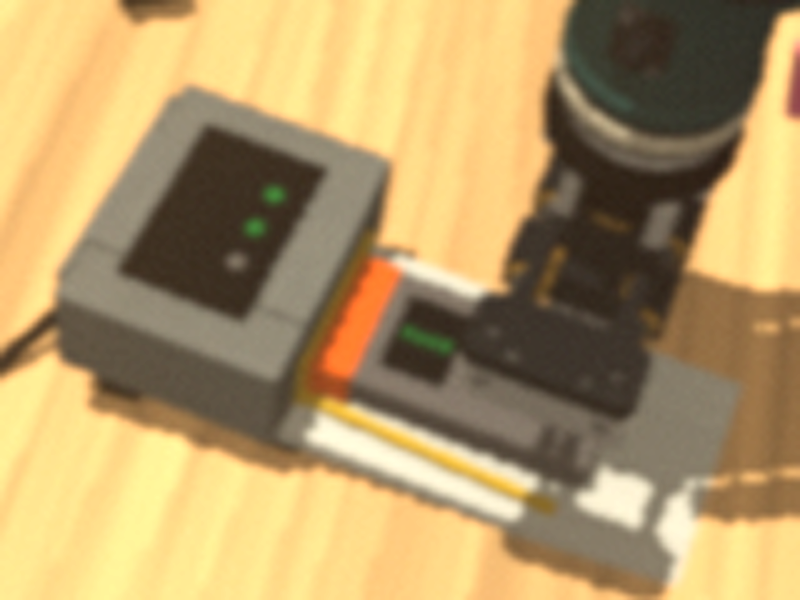

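The nose (crop (320,370) to (380,270)) is at the slot, straight and about centred between the kerbs. I'll push in by steps and watch the forces.

Request:
drive_tool(commands=[[-0.15,0,0,0,0,0],[-0.15,0,0,0,0,0],[-0.15,0,0,0,0,0],[0,0,0,0,0,0]])

```text
time: 16.08
tool_pos: [0.5134, 0.187, 0.0404]
ee_rot: [3.141, 0.141, 2.974]
wrist_force: [-0.3, 0.3, -3.6]
width: 0.0137
finger_force: 30.0
```

Request:
drive_tool(commands=[[-0.2,0,0,0,0,0],[-0.2,0,0,0,0,0],[-0.2,0,0,0,0,0],[0,0,0,0,0,0]])

```text
time: 16.58
tool_pos: [0.5371, 0.1829, 0.0438]
ee_rot: [3.141, 0.141, 2.974]
wrist_force: [0.1, -0.9, -4.1]
width: 0.0136
finger_force: 30.0
```

```bash
python3 -c "
from h import *
go(tcp(.193,-.046,.026,.0015),yaw,a);print(get_obs()['wrist_force'])"
```

```text
t 16.57 pos [0.5371 0.1829 0.0438] j [ 0.26  0.12  1.67 -0.06  1.22 -1.12] turn [ 0.01  0.01 -0.  ] shift [-0.72  0.    0.  ]
[ 0.05782416 -0.86305073 -4.07165571]
```

Request:
drive_tool(commands=[[-0.2,0,0,0,0,0],[-0.2,0,0,0,0,0],[-0.15,0,0,0,0,0],[0,0,0,0,0,0]])

```text
time: 17.08
tool_pos: [0.5583, 0.1793, 0.0467]
ee_rot: [3.141, 0.14, 2.974]
wrist_force: [0.6, 0.4, -4.0]
width: 0.014
finger_force: 30.0
```

Request:
drive_tool(commands=[[-0.05,0,0,0,0,0],[-0.05,0,0,0,0,0],[0,0,0,0,0,0]])

```text
time: 17.45
tool_pos: [0.5616, 0.1788, 0.0472]
ee_rot: [3.141, 0.14, 2.974]
wrist_force: [0.1, -0.0, -4.4]
width: 0.0135
finger_force: 30.0
```

Request:
drive_tool(commands=[[-0.04,0,0,0,0,0],[-0.04,0,0,0,0,0],[0,0,0,0,0,0]])

```text
time: 17.82
tool_pos: [0.5649, 0.1783, 0.0476]
ee_rot: [3.141, 0.14, 2.974]
wrist_force: [-0.4, 0.2, -3.1]
width: 0.0136
finger_force: 30.0
```

Request:
drive_tool(commands=[[-0.04,0,0,0,0,0],[0,0,0,0,0,0]])

```text
time: 18.08
tool_pos: [0.5653, 0.1783, 0.0473]
ee_rot: [3.141, 0.138, 2.974]
wrist_force: [-3.9, 1.5, -3.2]
width: 0.0137
finger_force: 30.0
```

Request:
drive_tool(commands=[[-0.03,0,0,0,0,0],[0,0,0,0,0,0]])

```text
time: 18.32
tool_pos: [0.5654, 0.1784, 0.0471]
ee_rot: [3.141, 0.135, 2.974]
wrist_force: [-6.5, 1.5, -2.4]
width: 0.0137
finger_force: 30.0
```

Request:
drive_tool(commands=[[-0.03,0,0,0,0,0],[0,0,0,0,0,0]])

```text
time: 18.58
tool_pos: [0.5654, 0.1785, 0.0469]
ee_rot: [3.141, 0.133, 2.974]
wrist_force: [-9.0, 3.1, -1.4]
width: 0.0135
finger_force: 30.0
```

The force builds up at the expected position, so the pack is against the stop. Now I'll set it down onto the ramp and release.

Request:
drive_tool(commands=[[0.03,0,0.02,0,0,0],[0,0,0.02,0,0,0],[0,0,0.02,0,0,0],[0,0,0,0,0,0]])

```text
time: 19.08
tool_pos: [0.5655, 0.1784, 0.0461]
ee_rot: [3.141, 0.135, 2.974]
wrist_force: [-10.6, 0.8, 2.2]
width: 0.014
finger_force: 30.0
```

Request:
drive_tool(commands=[[0.02,0,0,0,0,0],[0,0,0,0,0,0]])

```text
time: 19.32
tool_pos: [0.5655, 0.1784, 0.0461]
ee_rot: [3.141, 0.137, 2.974]
wrist_force: [-7.3, 1.2, 1.7]
width: 0.0134
finger_force: 30.0
```

Request:
drive_tool(commands=[[0,0,0,0,0,0],[0,0,0,0,0,0],[0,0,0,0,0,0],[0,0,-0.2,0,0,0],[0,0,-0.6,0,0,0],[0,0,-1,0,0,0],[0.5,0,-1,0,0,0],[1,0,-0.5,0,0,0],[1,0,0,0,0,0],[1,0,0,0,0,0],[0,0,0,0,0,0]], gripper=0)

```text
time: 20.7
tool_pos: [0.4103, 0.2043, 0.157]
ee_rot: [3.14, 0.141, 2.976]
wrist_force: [1.2, -0.2, 0.5]
width: 0.0938
finger_force: 0.0
```

```bash
python3 - <<'E'
from h import *
S=snap('side','s6');t=snap('top','t6')
i=cv2.resize(S['image'][200:320,180:340],(533,400),interpolation=cv2.INTER_CUBIC);j=cv2.resize(t['image'][130:280,160:260],(267,400))
cv2.imwrite('pics/c7.png',np.clip(np.hstack([i,j])*1.4,0,255).astype('uint8'))
u=np.array([np.cos(yaw),np.sin(yaw)]);n=np.array([-u[1],u[0]])
for S in(S,t):
    P=pts(S);d=P[...,:2]-f;x=d@u;y=d@n;sr=x*np.cos(a)+P[...,2]*np.sin(a);h=P[...,2]*np.cos(a)-x*np.sin(a)
    m=(h>.017)&(h<.027)&(abs(y)<.045)&(sr>.1)&(sr<.183);k=(h>.033)&(h<.045)&(abs(y)<.02)&(sr>.1)&(sr<.18)
    g=(h>.05)&(h<.065)&(abs(y)<.09)&(sr>.175)&(sr<.3)
    print('body sr',np.percentile(sr[m],[1,99]),'h',np.median(h[m]),'y',np.percentile(y[m],[2,98]),'fin',np.percentile(sr[k],[3,50,97]) if k.sum() else 0,'slot face',np.percentile(sr[g],1))
print(get_obs()['width'],get_obs()['wrist_force'])
E
```

```text
body sr [0.12383391 0.18233195] h 0.021836268874269524 y [-0.02932121  0.03254738] fin [0.1324933  0.14696269 0.16202796] slot face 0.18595239063542068
body sr [0.12211412 0.1806639 ] h 0.02203943639085107 y [-0.03148075  0.03019935] fin [0.13126912 0.14558344 0.15987836] slot face 0.18432820778285566
0.09385027440755224 [ 0.38053718  0.62989119 -0.57928501]
```

View pics/c7.png

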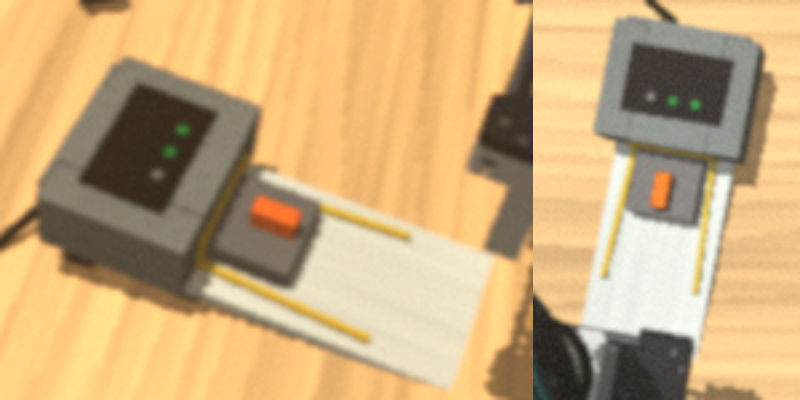

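The pack sits flat in the slot with 62 mm outside and the fin's centre about 39 mm in front of the slot face, so it is home. The gripper is clear.

```bash
python3 -c "
from h import *
print(close_job())"
```

```text
the job is handed in; nothing more can be done
None
```

The pack is fully home against the charger's stop, released and at rest, and the job is handed in; the hand-in returned no verdict. My last measurement showed 62 mm of the pack outside the slot, as the task specifies. I did not re-measure the bottle, dumbbell and wrench, but the arm met no unexpected force on the way.

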